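# Sweep the walnut shells into the scrap tray

### The job

Sweep all four walnut half-shells off the chopping block into the plain scrap tray at its end, the one without dividers, pushing them across the wood with the fingertips. Do not pick up or lift the shells and do not squeeze or press hard on them; leave the salt pot, the spice jar, the mug and the pepper mill standing where they are.

Things in the scene. Friction and masses are not known exactly. Their poses are not given: they have to be found in the camera images.
- board: wooden chopping block, fixed, 280 mm along its x, 260 mm along its y, its flat rimless top 45 mm above the worktop; origin at the centre of its underside (worktop level), z up, turned up to 0.25 rad. A tray stands at each y end. The shells start on its top, two along each side: each 70 to 100 mm from its centre in x (either sign), 45 to 85 mm in y (either sign)
- scrap_tray: plain open steel tray WITHOUT dividers, fixed, 280 mm along its x, 130 mm along its y, 38 mm high, walls and floor 4 mm; origin at the centre of its underside (worktop level), axes parallel to the block's. It stands 2 mm off the block's +y or -y end (changes from run to run), centre 197 mm from the block's centre, rim 7 mm below the block's top
- divided_tray: steel tray of the same outer size, divided into three compartments that hold cutters, corks and sticks (nothing rises above 38 mm), fixed, at the other y end of the block; not for shells
- shell1: half walnut shell lying dome up, round, 40 mm across and 20 mm high, 12 g (7 to 18 g), slides easily; origin at the centre of its flat underside, z up, its yaw means nothing
- shell2: half walnut shell lying dome up, round, 40 mm across and 20 mm high, 12 g (7 to 18 g), slides easily; origin at the centre of its flat underside, z up, its yaw means nothing
- shell3: half walnut shell lying dome up, round, 40 mm across and 20 mm high, 12 g (7 to 18 g), slides easily; origin at the centre of its flat underside, z up, its yaw means nothing
- shell4: half walnut shell lying dome up, round, 40 mm across and 20 mm high, 12 g (7 to 18 g), slides easily; origin at the centre of its flat underside, z up, its yaw means nothing
- salt_pot: white ceramic salt pot standing on the block's middle line (within 4 mm of its x = 0), 40 mm across at the foot, 58 mm high, loose; origin at the centre of its underside
- spice_jar: small glass spice jar standing on the block's middle line at the other side of the centre, 38 mm across, 60 mm high, loose; origin at the centre of its underside
- mug: mug on the worktop, 82 mm across, 92 mm high, loose, to be left alone; origin at the centre of its underside
- pepper_mill: dark wooden pepper mill on the worktop, 54 mm across, 162 mm high, loose, to be left alone; origin at the centre of its underside

How it is judged:
At the end, for the whole second after the job is handed in: All four shells lie inside the plain scrap tray (centres within its walls: 132 mm along its x, 60 mm along its y of its centre; no higher than 32 mm above the worktop), at rest (under 0.03 m/s); salt pot and spice jar upright (within 0.15 rad) within 15 mm of where they stood (x of shell1 in the frame of scrap_tray between -0.132 and 0.132 m and y of shell1 in the frame of scrap_tray between -0.06 and 0.06 m and height (world z) of each of shell1, shell2, shell3, shell4 below 0.032 m and linear speed of each of shell1, shell2, shell3, shell4 below 0.03 m/s and x of shell2 in the frame of scrap_tray between -0.132 and 0.132 m and y of shell2 in the frame of scrap_tray between -0.06 and 0.06 m and x of shell3 in the frame of scrap_tray between -0.132 and 0.132 m and y of shell3 in the frame of scrap_tray between -0.06 and 0.06 m and x of shell4 in the frame of scrap_tray between -0.132 and 0.132 m and y of shell4 in the frame of scrap_tray between -0.06 and 0.06 m and distance of each of salt_pot, spice_jar from where it was at the start of the episode below 0.015 m and angle between each of salt_pot, spice_jar's own z axis and vertical below 0.15 rad); the robot touches nothing.
It fails at once if a shell is lifted: its underside comes more than 25 mm above the block's top (height (world z) of any of shell1, shell2, shell3, shell4 above 0.07 m).
It fails at once if a shell is squeezed or pressed with more than 15 N (contact force between the fingers and shell1 above 15 N or contact force between the fingers and shell2 above 15 N or contact force between the fingers and shell3 above 15 N or contact force between the fingers and shell4 above 15 N).
It fails at once if the salt pot or the spice jar is shifted by more than 15 mm or tipped (distance of any of salt_pot, spice_jar from where it was at the start of the episode above 0.015 m or angle between any of salt_pot, spice_jar's own z axis and vertical above 0.15 rad).
It fails at once if the mug or pepper mill is shifted by more than 20 mm (distance of any of mug, pepper_mill from where it was at the start of the episode above 0.02 m).
It also fails if it takes over 58 s, if anything falls off the work surface, if the arm or the gripper's body presses on something with over 40 N, if the wrist force passes 120 N, or if a joint passes its speed limit or range.

### The arm

A 6-joint arm with a two-finger parallel gripper is mounted at the origin on the work surface. World frame = base frame: x ahead of the robot, y to its left, z up, the work surface at z = 0. Lengths are in m, angles in rad, forces in N, time in s.
With the tool pointing down it reaches from about 0.3 to 0.775 m from the base axis. Payload 14.6 kg.
Tool frame: the origin (TCP) lies at the very end of the fingers, on their centre line; the grasp point (between the pads) lies 19 mm behind it; z points along the fingers, y is the line along which they close (so a half turn about z gives the same grasp; the last joint's range is limited). The gripper opens to 94 mm and grips with 3 to 60 N. Pads are 16 mm wide; open, the fingers measure 119 mm over their backs; the gripper's body (75 mm by 177 mm) begins 78 mm behind the grasp point.
Start: joints at [-1.378, 0.3, 1.521, -0, 1.321, -0.067], TCP at [0.141, -0.532, 0.205] pointing down, gripper open.
Joint ranges: [-3.03, 3.03], [-0.79, 2.21], [0.23, 2.52], [-1.04, 4.18], [0, 3.07], [-2.55, 2.55]. Speed limits (rad/s): [2.22, 2.22, 2.57, 3.14, 3.14, 3.14].

### API

Orientations are given as [roll, pitch, yaw] about the fixed x, y, z axes, in that order (R = Rz(yaw) Ry(pitch) Rx(roll)).
In Python, from station import ctrl gives the robot as it stands. The module is installed in compiled form; this text tells all that it offers.
- The arm moves only by the tool step_arm, never from a script. Its argument "deltas" is a list of rows, each an object with "dp": the shift along the tool's x, y, z scaled (see below), a list of three; "twist": the turn about the tool's z scaled (see below). In form: [{"dp": [tx, ty, tz], "twist": twist}, ...]. A call has 1 to 12 rows; each row shifts and turns the commanded pose from where the row before left it, along the tool's axes as they then stand; what a row does not reach is not made up. The controller multiplies each number of a shift by 0.04 m and each number of a turn by 4 degrees. A row lasts 1/10 s, in which the tool goes at most 50 mm and 8.59 degrees, less where a joint would pass 70% of its speed; a pose out of reach is approached as far as the arm can. A call with a number of a shift or a turn outside -1 to 1 is refused whole. A call with a gripper value outside its range is refused whole. "gripper" is the opening, from -1 (shut) to 1 (fully open), set as the call begins (left out, the last holds). The fingers move at their own pace and stop on an object; "squeeze" is the grip in N (left out, the last holds). Time passes only in rows, so rows that do not move let the fingers close. It gives the time, the measured TCP pose, the force, the opening and the grip force at its end, in the units of the state.
- ctrl.get_obs(): the state, without advancing time (a new reading comes with each control period).
- ctrl.camera(name): name is "scene" or "top"; returns (picture, depth): 480x640x3 uint8, red, green, blue; 480x640 float32, m along the optical axis (not along the pixel's ray), 0 where there is no reading.
- ctrl.get_calibration(name): a dict with "fx", "fy", "cx", "cy" (pixels), "world_to_cam" (4x4, takes a point from world to camera coordinates). Camera axes: x right, y down, z forward; pixel columns grow to the right and rows downward; lengths in m; the calibration is good to about 2 mm. A picture is of the moment at which its call begins. get_calibration takes no time and is no camera call.
- ctrl.hand_in(): hands the job in; it is judged then, once.
Trained networks look in the newest picture that a camera, given by its name, has taken for a name from the list of things; names that differ only in an ending like _2 or _b are one class to them, and where a whole thing is asked for, a point or a joint stands for the part that bears it (a point fixed in the world has none). Each returns a list of dicts, best first, with "conf" (0 to 1); they miss things now and then, are a little off and sometimes report something else, mostly with a low value. They report only what shows in the picture. A call takes as long as a camera call.
- ctrl.spot_in(camera, label): "rect" ([left, top, right, bottom] as shares, 0 to 1, of the picture: columns of its width, rows of its height, round what is visible of it).
- ctrl.cut_out(camera, label): "pixels" (480x640 bool, what is visible of it) and "rect" ([left, top, right, bottom] as shares, 0 to 1, of the picture: columns of its width, rows of its height, round what is visible of it).
The state is a dict: "time_s": time; "qpos": joint angles; "joint_vel": joint speeds; "tau": joint torques, N m; "ee_pos": TCP position; "eef_rot": TCP orientation; "force": force on the tool from outside, world axes, zero at the start; "moment": the same for the moment, N m; "grip_width": finger opening in m; "grip_force": force on a finger pad.
Only numpy, scipy, OpenCV 4.12 (cv2) and the standard library are available. Lean on these libraries where they do the work, as an engineer would, in place of code of your own. Each camera call takes 0.05 s, during which the arm holds its last target. There are 200 camera calls.

## Working session

There is one attempt and no reset: what is moved stays moved. The work goes in short steps, Python scripts to look and compute and a tool call to move; the robot and the scene stay as the last step left them, time stands still between calls to the robot, and variables do not carry over. Pictures are saved under pics/ and viewed, at most 10 in all, crops included, and the job is handed in when it is done.

Besides the shell and the picture viewer there is one more tool, called after "Request:" as name(argument=value, ...) on one line, values as JSON. step_arm: Moves the arm, as the interface text tells. Its arguments: {"type":"object","properties":{"deltas":{"type":"array"},"gripper":{"type":"number"},"squeeze":{"type":"number"}},"required":["deltas"]}

```bash
mkdir -p pics
cat > h.py <<'E'
import numpy as np, cv2
from station import ctrl
def pts(cam,depth):
    c=ctrl.get_calibration(cam); v,u=np.mgrid[0:480,0:640]
    P=np.stack([(u-c["cx"])/c["fx"]*depth,(v-c["cy"])/c["fy"]*depth,depth,np.ones_like(depth)],-1)
    return (P@np.linalg.inv(c["world_to_cam"]).T)[...,:3]
E
python3 - <<'E'
from h import *
o=ctrl.get_obs();print(o["time_s"],o["ee_pos"],o["eef_rot"],o["grip_width"])
im,d=ctrl.camera("top");cv2.imwrite("pics/top1.png",im[...,::-1]);W=pts("top",d)
np.save("W.npy",W)
for l in ["shell1","salt_pot","spice_jar","board","scrap_tray","divided_tray","mug","pepper_mill"]:
    for r in ctrl.cut_out("top",l)[:5]:
        m=r["pixels"]&(d>0);p=W[m]
        ys,xs=np.nonzero(m)
        print(l,round(r["conf"],2),"px",int(xs.mean()),int(ys.mean()),len(xs),"med",np.median(p,0).round(3),"mid",((np.percentile(p,2,axis=0)+np.percentile(p,98,axis=0))/2).round(3),"ztop",np.percentile(p[:,2],95).round(3))
        if l in("board","scrap_tray","divided_tray"):
            print(cv2.minAreaRect((p[:,:2]*1000).astype(np.float32)))
E
```

```text
0.0 [ 0.14124701 -0.53126577  0.20485706] [-3.14038507e+00 -1.05578691e-04  2.59820933e-01] 0.09396010180911725
shell1 0.67 px 279 275 216 med [0.447 0.082 0.062] mid [0.447 0.083 0.059] ztop 0.068
shell1 0.64 px 318 195 201 med [ 0.638 -0.009  0.062] mid [ 0.639 -0.01   0.059] ztop 0.067
shell1 0.47 px 258 203 211 med [0.619 0.133 0.061] mid [0.62  0.133 0.059] ztop 0.067
salt_pot 0.56 px 268 239 230 med [0.532 0.105 0.098] mid [0.533 0.106 0.08 ] ztop 0.106
spice_jar 0.78 px 328 224 204 med [ 0.564 -0.033  0.105] mid [ 0.565 -0.033  0.088] ztop 0.109
spice_jar 0.5 px 100 291 1532 med [0.415 0.515 0.046] mid [0.414 0.508 0.049] ztop 0.094
board 0.78 px 297 233 11509 med [0.548 0.041 0.046] mid [0.551 0.041 0.046] ztop 0.05
((554.994384765625, 41.129554748535156), (295.4819030761719, 267.5711669921875), 11.072347640991211)
board 0.25 px 258 203 210 med [0.62  0.132 0.061] mid [0.62  0.133 0.059] ztop 0.067
((620.11572265625, 133.1469268798828), (36.44239044189453, 37.067020416259766), 1.9598407745361328)
scrap_tray 0.96 px 376 217 6247 med [ 0.589 -0.156  0.005] mid [ 0.59  -0.154  0.02 ] ztop 0.038
((591.6734008789062, -154.52163696289062), (291.9230651855469, 143.44187927246094), 10.756702423095703)
divided_tray 0.76 px 217 249 6526 med [0.513 0.239 0.007] mid [0.513 0.237 0.021] ztop 0.039
((515.405029296875, 237.1503448486328), (293.94781494140625, 147.0041961669922), 10.779117584228516)
mug 0.63 px 100 291 1532 med [0.415 0.515 0.046] mid [0.414 0.508 0.049] ztop 0.094
mug 0.21 px 535 301 829 med [ 0.384 -0.503  0.112] mid [ 0.383 -0.512  0.082] ztop 0.158
mug 0.19 px 268 238 216 med [0.532 0.105 0.098] mid [0.533 0.106 0.083] ztop 0.106
```

View pics/top1.png

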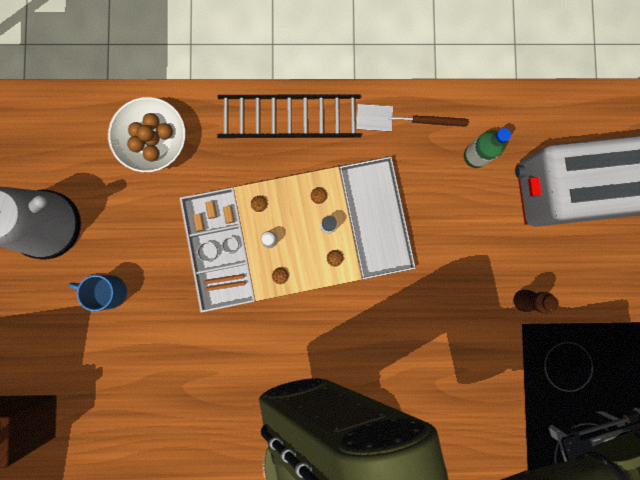

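The top view shows the plain tray at the right (376,217), the divided tray at the left, and shells at (279,275), (318,195), (258,203) and (335,258). The network missed the last one. The salt pot is at (268,239) and the spice jar at (328,224).

```bash
cat >> h.py <<'E'
th=0.1915; C=np.array([.5535,.0413]); ex=np.array([np.cos(th),np.sin(th)]); ey=np.array([-ex[1],ex[0]])
def bf(p): q=np.asarray(p)[:2]-C; return np.array([q@ex,q@ey]).round(4)
E
python3 - <<'E'
from h import *
W=np.load("W.npy"); B=(W[...,:2]-C)@np.stack([ex,ey],1); Z=W[...,2]
top=(abs(Z-.045)<.004)&(abs(B[...,0])<.17)&(abs(B[...,1])<.125)
print("board x range",np.percentile(B[top][:,0],[.5,99.5]))
top=(abs(Z-.045)<.004)&(abs(B[...,0])<.1)&(abs(B[...,1])<.15)
print("board y range",np.percentile(B[top][:,1],[.5,99.5]))
m=((Z>.051)&(abs(B[...,0])<.15)&(abs(B[...,1])<.14)).astype(np.uint8)
n,l=cv2.connectedComponents(m)
for i in range(1,n):
    k=l==i
    if k.sum()>50: b=B[k];print(k.sum(),"mid",((b.min(0)+b.max(0))/2).round(3),"ext",np.ptp(b,axis=0).round(3),"zmax",Z[k].max().round(3), "topmid", b[Z[k]>Z[k].max()-.01].mean(0).round(3))
print("tcp bf",bf(ctrl.get_obs()["ee_pos"]))
E
```

```text
board x range [-0.14149885  0.13545433]
board y range [-0.12908747  0.13006924]
201 mid [ 0.074 -0.067] ext [0.038 0.038] zmax 0.071 topmid [ 0.074 -0.068]
207 mid [-0.006  0.043] ext [0.215 0.108] zmax 1.292 topmid [-0.113 -0.012]
228 mid [-0.049 -0.052] ext [0.129 0.081] zmax 1.292 topmid [-0.113 -0.012]
229 mid [-0.05   0.037] ext [0.127 0.098] zmax 1.292 topmid [-0.113 -0.012]
212 mid [-0.087 -0.052] ext [0.052 0.082] zmax 1.292 topmid [-0.113 -0.012]
212 mid [-0.095  0.061] ext [0.037 0.037] zmax 0.07 topmid [-0.095  0.06 ]
tcp bf [-0.5137 -0.4839]
```

Request:
step_arm(deltas=[{"dp": [0,0,0],"twist": -1},{"dp": [0,0,0],"twist": -1},{"dp": [0,0,0],"twist": -1},{"dp": [0,0,0],"twist": -1},{"dp": [0,0,0],"twist": -1},{"dp": [0,0,0],"twist": -1},{"dp": [0,0,0],"twist": -1},{"dp": [0,0,0],"twist": -1},{"dp": [0,0,0],"twist": -1},{"dp": [0,0,0],"twist": -1},{"dp": [0,0,0],"twist": -1}], gripper=-0.49)

```text
time_s: 1.55
ee_pos: [0.1413, -0.5315, 0.2054]
eef_rot: [-3.142, -0.0, 1.031]
force: [-0.0, -0.1, 1.0]
grip_width: 0.0241
grip_force: 0.0
```

Request:
step_arm(deltas=[{"dp": [0,0,0],"twist": -1},{"dp": [0,0,0],"twist": -1},{"dp": [0,0,0],"twist": -1},{"dp": [0,0,0],"twist": -1},{"dp": [0,0,0],"twist": -1},{"dp": [0,0,0],"twist": -1},{"dp": [0,0,0],"twist": -1},{"dp": [0,0,0],"twist": -1},{"dp": [0,0,0],"twist": -1},{"dp": [0,0,0],"twist": -1},{"dp": [0,0,0],"twist": -0.5}])

```text
time_s: 2.65
ee_pos: [0.1413, -0.5315, 0.2055]
eef_rot: [3.142, 0.0, 1.764]
force: [-0.5, -0.1, 0.8]
grip_width: 0.0237
grip_force: 0.0
```

Request:
step_arm(deltas=[{"dp": [0.4,0.4,0]},{"dp": [0.8,0.78,0]},{"dp": [0.8,0.78,0]},{"dp": [0.8,0.78,0]},{"dp": [0.8,0.78,0]},{"dp": [0.8,0.78,0]},{"dp": [0.8,0.78,0]},{"dp": [0.8,0.78,0]},{"dp": [0.8,0.78,0]},{"dp": [0.8,0.78,0]},{"dp": [0.8,0.78,0]},{"dp": [0.8,0.78,0]}])

```text
invalid input at $.deltas[0]: expected keys dp, twist
```

Run:
```python
from h import *
o=ctrl.get_obs();print(bf(o["ee_pos"]),o["ee_pos"],o["eef_rot"],o["qpos"].round(2) if hasattr(o["qpos"],"round") else o["qpos"])
```

```text
[-0.5137 -0.4839] [ 0.14129047 -0.53153048  0.20545933] [3.14159261e+00 3.36303200e-05 1.76350014e+00] [-1.38  0.3   1.52  0.    1.32 -1.57]
```

Request:
step_arm(deltas=[{"dp": [0.4,0.4,0],"twist": 0},{"dp": [0.8,0.78,0],"twist": 0},{"dp": [0.8,0.78,0],"twist": 0},{"dp": [0.8,0.78,0],"twist": 0},{"dp": [0.8,0.78,0],"twist": 0},{"dp": [0.8,0.78,0],"twist": 0},{"dp": [0.8,0.78,0],"twist": 0},{"dp": [0.8,0.78,0],"twist": 0},{"dp": [0.8,0.78,0],"twist": 0},{"dp": [0.8,0.78,0],"twist": 0},{"dp": [0.8,0.78,0],"twist": 0},{"dp": [0.8,0.78,0],"twist": 0}])

```text
time_s: 3.85
ee_pos: [0.4253, -0.1005, 0.2057]
eef_rot: [3.141, 0.0, 1.761]
force: [0.7, -1.4, 0.2]
grip_width: 0.0237
grip_force: 0.0
```

Run:
```python
from h import *
o=ctrl.get_obs();print(bf(o["ee_pos"]),o["ee_pos"],o["eef_rot"],o["qpos"])
```

```text
[-0.1529 -0.1148] [ 0.42527567 -0.10054548  0.20573277] [3.14095328e+00 3.59826481e-04 1.76085606e+00] [-3.16009384e-01  4.41829890e-02  1.82012207e+00 -5.00819813e-06
  1.27655394e+00 -5.06067784e-01]
```

Request:
step_arm(deltas=[{"dp": [0.7,0.65,0],"twist": 0},{"dp": [0.7,0.6,0],"twist": 0},{"dp": [0.65,0.6,0],"twist": 0},{"dp": [0,0,0.8],"twist": 0},{"dp": [0,0,0.8],"twist": 0},{"dp": [0,0,0.7],"twist": 0},{"dp": [0,0,0.6],"twist": 0},{"dp": [0,0,0.5],"twist": 0},{"dp": [0,0,0.3],"twist": 0},{"dp": [0,0,0],"twist": 0}])

```text
time_s: 4.85
ee_pos: [0.4811, -0.0078, 0.0564]
eef_rot: [-3.139, -0.001, 1.761]
force: [0.3, -0.4, -0.8]
grip_width: 0.0237
grip_force: 0.0
```

Run:
```python
from h import *
o=ctrl.get_obs();print(bf(o["ee_pos"]),o["ee_pos"],o["eef_rot"],o["force"])
im,d=ctrl.camera("scene");cv2.imwrite("pics/s1.png",im[...,::-1])
```

```text
[-0.0804 -0.0344] [ 0.48109366 -0.00778278  0.05637373] [-3.13946384e+00 -6.29812504e-04  1.76074599e+00] [ 0.30396833 -0.36269536 -0.76621545]
```

View pics/s1.png

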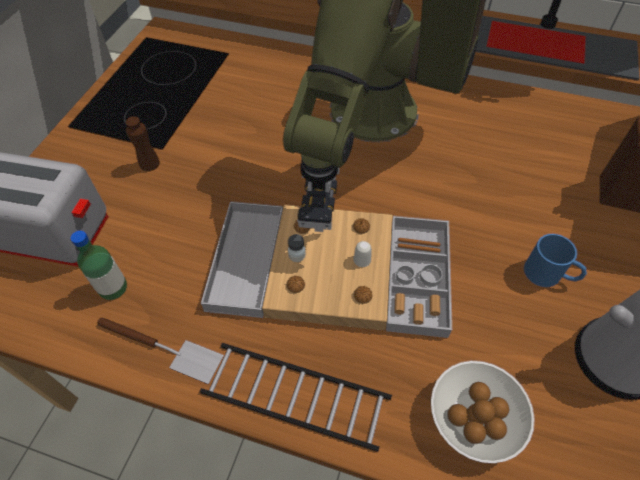

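The fingers are behind the near front shell at (302,228), clear of the jar. Next I push it into the tray.

Request:
step_arm(deltas=[{"dp": [-0.15,0,0.1],"twist": 0},{"dp": [-0.15,0,0],"twist": 0},{"dp": [-0.2,0,0],"twist": 0},{"dp": [-0.3,0.05,0],"twist": 0},{"dp": [-0.3,0.05,0],"twist": 0},{"dp": [-0.3,0.05,0],"twist": 0},{"dp": [-0.35,0.05,0],"twist": 0},{"dp": [-0.35,0.05,0],"twist": 0},{"dp": [-0.35,0.05,0],"twist": 0},{"dp": [-0.35,0.05,0],"twist": 0},{"dp": [-0.3,0,0],"twist": 0},{"dp": [0,0,0],"twist": 0}])

```text
time_s: 6.1
ee_pos: [0.519, -0.1284, 0.0533]
eef_rot: [-3.142, 0.0, 1.759]
force: [0.4, -0.3, 0.2]
grip_width: 0.024
grip_force: 0.0
```

Run:
```python
from h import *
o=ctrl.get_obs();print(bf(o["ee_pos"]),o["ee_pos"],o["force"])
im,d=ctrl.camera("scene");cv2.imwrite("pics/s2.png",cv2.resize(im[180:340,180:480,::-1],None,fx=2.5,fy=2.5))
```

```text
[-0.0661 -0.16  ] [ 0.51902741 -0.12837246  0.05330843] [ 0.36112254 -0.29655576  0.15181993]
```

View pics/s2.png

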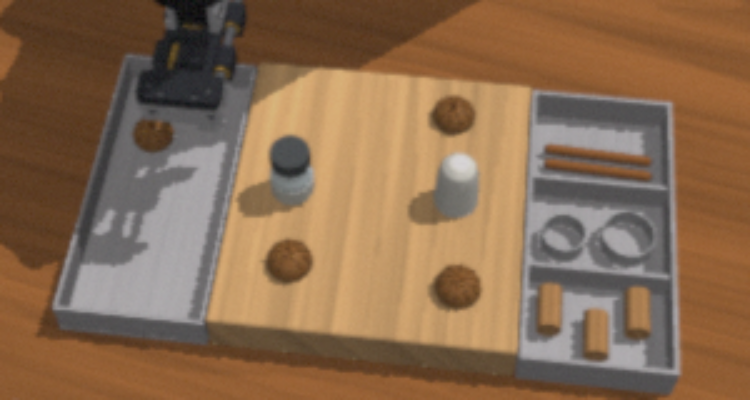

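The first shell is in the tray. Next is the near rear shell.

Request:
step_arm(deltas=[{"dp": [0,0,-1],"twist": 0},{"dp": [0,0,-1],"twist": 0},{"dp": [0.6,-0.1,0],"twist": 0},{"dp": [1,-0.125,0],"twist": 0},{"dp": [1,-0.1,0],"twist": 0},{"dp": [1,-0.1,0],"twist": 0},{"dp": [1,-0.1,0],"twist": 0},{"dp": [1,-0.1,0],"twist": 0},{"dp": [0.6,-0.1,0],"twist": 0},{"dp": [0.375,0,0],"twist": 0},{"dp": [0,0,0],"twist": 0}])

```text
time_s: 7.25
ee_pos: [0.44, 0.1275, 0.1335]
eef_rot: [-3.142, -0.0, 1.764]
force: [1.3, -0.2, -0.3]
grip_width: 0.0237
grip_force: 0.0
```

Request:
step_arm(deltas=[{"dp": [0,0,0.6],"twist": 0},{"dp": [0,0,0.6],"twist": 0},{"dp": [0,0,0.5],"twist": 0},{"dp": [0,0,0.3],"twist": 0},{"dp": [0,0,0],"twist": 0}])

```text
time_s: 7.75
ee_pos: [0.4401, 0.1254, 0.0524]
eef_rot: [-3.139, 0.0, 1.76]
force: [-0.7, -0.1, 0.0]
grip_width: 0.0239
grip_force: 0.0
```

Run:
```python
from h import *
o=ctrl.get_obs();print(bf(o["ee_pos"]),o["ee_pos"],o["eef_rot"],o["force"])
```

```text
[-0.0953  0.1041] [0.44008046 0.12535406 0.05235246] [-3.13916054e+00  3.59063062e-05  1.76047621e+00] [-0.6765976  -0.05742772  0.03804749]
```

Request:
step_arm(deltas=[{"dp": [-0.15,0,0],"twist": 0},{"dp": [-0.15,0,0],"twist": 0},{"dp": [-0.2,0,0],"twist": 0},{"dp": [-0.3,0,0],"twist": 0},{"dp": [-0.35,-0.04,0],"twist": 0},{"dp": [-0.35,-0.04,0],"twist": 0},{"dp": [-0.35,-0.04,0],"twist": 0},{"dp": [-0.35,-0.04,0],"twist": 0},{"dp": [-0.35,-0.04,0],"twist": 0},{"dp": [-0.35,-0.04,0],"twist": 0},{"dp": [-0.35,-0.04,0],"twist": 0},{"dp": [-0.35,0,0],"twist": 0}])

```text
time_s: 8.95
ee_pos: [0.457, -0.0191, 0.0538]
eef_rot: [3.141, 0.0, 1.76]
force: [0.7, 1.0, -0.1]
grip_width: 0.0239
grip_force: 0.3
```

Request:
step_arm(deltas=[{"dp": [-0.35,0,0],"twist": 0},{"dp": [-0.35,0,0],"twist": 0},{"dp": [-0.35,0,0],"twist": 0},{"dp": [-0.35,0,0],"twist": 0},{"dp": [-0.35,0,0],"twist": 0},{"dp": [-0.35,0,0],"twist": 0},{"dp": [-0.35,0,0],"twist": 0},{"dp": [-0.35,0,0],"twist": 0},{"dp": [-0.25,0,0],"twist": 0},{"dp": [0,0,0],"twist": 0}])

```text
time_s: 9.95
ee_pos: [0.4801, -0.1386, 0.0534]
eef_rot: [3.142, 0.0, 1.76]
force: [1.1, 0.8, -0.3]
grip_width: 0.0239
grip_force: 0.0
```

Run:
```python
from h import *
o=ctrl.get_obs();print(bf(o["ee_pos"]),o["ee_pos"],o["force"])
im,d=ctrl.camera("scene");cv2.imwrite("pics/s3.png",cv2.resize(im[180:340,180:480,::-1],None,fx=2.5,fy=2.5))
```

```text
[-0.1063 -0.1627] [ 0.48011493 -0.13861524  0.05335978] [ 1.1079223   0.77088937 -0.32481129]
```

View pics/s3.png

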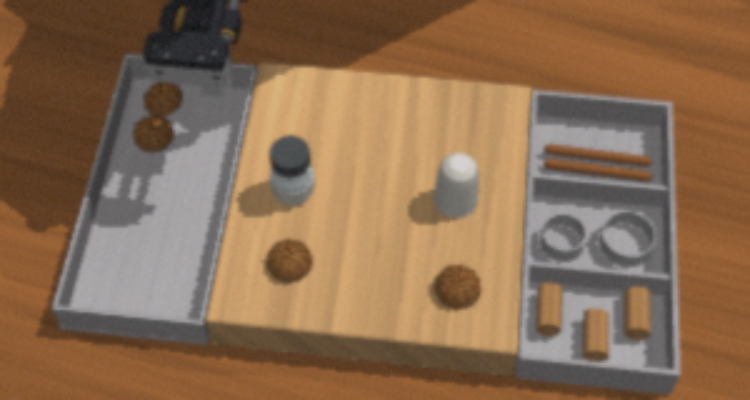

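Both near shells are in the tray. Next I cross over, above the jar, to the far front shell.

Request:
step_arm(deltas=[{"dp": [0,0,-1],"twist": 0},{"dp": [0,0,-1],"twist": 0},{"dp": [0,0,-0.5],"twist": 0},{"dp": [0.5,0.6,0],"twist": 0},{"dp": [0.6,0.8,0],"twist": 0},{"dp": [0.6,0.8,0],"twist": 0},{"dp": [0.6,0.8,0],"twist": 0},{"dp": [0.6,0.8,0],"twist": 0},{"dp": [0.475,0.7,0],"twist": 0},{"dp": [0,0,0],"twist": 0},{"dp": [0,0,0],"twist": 0}])

```text
time_s: 11.1
ee_pos: [0.6309, 0.0299, 0.1528]
eef_rot: [-3.141, -0.0, 1.762]
force: [0.2, 0.8, 0.2]
grip_width: 0.0237
grip_force: 0.0
```

Request:
step_arm(deltas=[{"dp": [0,0,0.7],"twist": 0},{"dp": [0,0,0.7],"twist": 0},{"dp": [0,0,0.5],"twist": 0},{"dp": [0,0,0.4],"twist": 0},{"dp": [0,0,0.2],"twist": 0},{"dp": [0,0,0],"twist": 0}])

```text
time_s: 11.7
ee_pos: [0.6308, 0.0288, 0.0529]
eef_rot: [-3.141, -0.0, 1.76]
force: [0.7, 0.5, 0.4]
grip_width: 0.0242
grip_force: 0.0
```

Run:
```python
from h import *
o=ctrl.get_obs();print(bf(o["ee_pos"]),o["ee_pos"],o["eef_rot"],o["force"])
```

```text
[ 0.0735 -0.027 ] [0.63080559 0.02879417 0.05292925] [-3.14056249e+00 -1.93262182e-04  1.76043941e+00] [0.65521805 0.52877942 0.39952726]
```

Request:
step_arm(deltas=[{"dp": [-0.15,0,0],"twist": 0},{"dp": [-0.15,0,0],"twist": 0},{"dp": [-0.2,0,0],"twist": 0},{"dp": [-0.35,-0.05,0],"twist": 0},{"dp": [-0.35,-0.05,0],"twist": 0},{"dp": [-0.35,-0.05,0],"twist": 0},{"dp": [-0.35,-0.05,0],"twist": 0},{"dp": [-0.35,-0.05,0],"twist": 0},{"dp": [-0.35,-0.05,0],"twist": 0},{"dp": [-0.35,0,0],"twist": 0},{"dp": [-0.35,0,0],"twist": 0},{"dp": [0,0,0],"twist": 0}])

```text
time_s: 12.9
ee_pos: [0.6445, -0.1047, 0.0533]
eef_rot: [-3.142, 0.0, 1.759]
force: [0.4, 0.2, -0.2]
grip_width: 0.0238
grip_force: 0.0
```

Request:
step_arm(deltas=[{"dp": [0,0,-1],"twist": 0},{"dp": [0,0,-1],"twist": 0},{"dp": [0.5,0.1,0],"twist": 0},{"dp": [0,0,0],"twist": 0}])

```text
time_s: 13.3
ee_pos: [0.6449, -0.0806, 0.1344]
eef_rot: [3.14, 0.0, 1.763]
force: [-0.0, -0.7, -0.4]
grip_width: 0.0238
grip_force: 0.0
```

Run:
```python
from h import *
o=ctrl.get_obs();print(bf(o["ee_pos"]),o["ee_pos"],o["force"])
im,d=ctrl.camera("scene");cv2.imwrite("pics/s4.png",cv2.resize(im[180:340,180:480,::-1],None,fx=2.5,fy=2.5))
```

```text
[ 0.0665 -0.137 ] [ 0.64490003 -0.08055176  0.13444826] [-0.01561312 -0.65385959 -0.42944686]
```

View pics/s4.png

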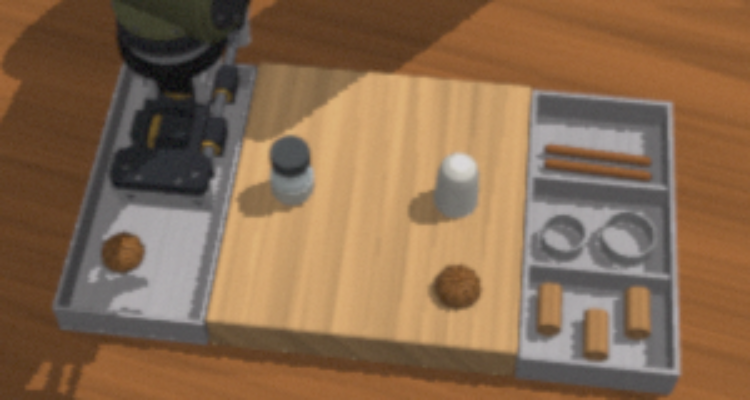

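Three shells are in. The last one is at (457,287) in the crop.

Request:
step_arm(deltas=[{"dp": [0.6,0.1,0],"twist": 0},{"dp": [1,0.1,0],"twist": 0},{"dp": [1,0.1,0],"twist": 0},{"dp": [1,0.1,0],"twist": 0},{"dp": [1,0,0],"twist": 0},{"dp": [1,0,0],"twist": 0},{"dp": [0.6,0,0],"twist": 0},{"dp": [0.225,0,0],"twist": 0},{"dp": [0,0,0],"twist": 0},{"dp": [0,0,0],"twist": 0}])

```text
time_s: 14.35
ee_pos: [0.6119, 0.1717, 0.133]
eef_rot: [-3.141, 0.0, 1.76]
force: [-0.2, 0.3, 0.0]
grip_width: 0.0239
grip_force: 0.0
```

Request:
step_arm(deltas=[{"dp": [0,0,0.6],"twist": 0},{"dp": [0,0,0.6],"twist": 0},{"dp": [0,0,0.5],"twist": 0},{"dp": [0,0,0.3],"twist": 0},{"dp": [0,0,0],"twist": 0}])

```text
time_s: 14.85
ee_pos: [0.6113, 0.1717, 0.0519]
eef_rot: [-3.139, 0.0, 1.759]
force: [-0.5, -1.3, 0.6]
grip_width: 0.024
grip_force: 0.0
```

Run:
```python
from h import *
o=ctrl.get_obs();print(bf(o["ee_pos"]),o["ee_pos"],o["eef_rot"],o["force"])
```

```text
[0.0815 0.117 ] [0.61127477 0.17171967 0.05187451] [-3.13892786e+00  1.40944944e-04  1.75949269e+00] [-0.54104325 -1.28283484  0.60272499]
```

Request:
step_arm(deltas=[{"dp": [-0.15,0,0],"twist": 0},{"dp": [-0.15,0,0],"twist": 0},{"dp": [-0.2,0,0],"twist": 0},{"dp": [-0.35,0.05,0],"twist": 0},{"dp": [-0.35,0.05,0],"twist": 0},{"dp": [-0.35,0.05,0],"twist": 0},{"dp": [-0.35,0.05,0],"twist": 0},{"dp": [-0.35,0.05,0],"twist": 0},{"dp": [-0.35,0.05,0],"twist": 0},{"dp": [-0.35,0.05,0],"twist": 0},{"dp": [-0.35,0.05,0],"twist": 0},{"dp": [-0.35,0.05,0],"twist": 0}])

```text
time_s: 16.05
ee_pos: [0.6573, 0.0319, 0.0535]
eef_rot: [3.142, -0.0, 1.761]
force: [-0.1, 1.0, 1.8]
grip_width: 0.0241
grip_force: 0.8
```

Request:
step_arm(deltas=[{"dp": [-0.35,0.05,0],"twist": 0},{"dp": [-0.35,0,0],"twist": 0},{"dp": [-0.35,0,0],"twist": 0},{"dp": [-0.35,0,0],"twist": 0},{"dp": [-0.35,0,0],"twist": 0},{"dp": [-0.35,0,0],"twist": 0},{"dp": [-0.35,0,0],"twist": 0},{"dp": [-0.35,0,0],"twist": 0},{"dp": [-0.35,0,0],"twist": 0},{"dp": [0,0,0],"twist": 0},{"dp": [0,0,-1],"twist": 0},{"dp": [0,0,-1],"twist": 0}])

```text
time_s: 17.25
ee_pos: [0.6821, -0.09, 0.1333]
eef_rot: [-3.139, -0.001, 1.761]
force: [-0.2, -0.3, 1.0]
grip_width: 0.024
grip_force: 0.0
```

Request:
step_arm(deltas=[{"dp": [0,0,-1],"twist": 0},{"dp": [0.8,0,-0.5],"twist": 0},{"dp": [1,0,0],"twist": 0},{"dp": [1,0,0],"twist": 0},{"dp": [1,0,0],"twist": 0},{"dp": [1,0,0],"twist": 0},{"dp": [0,0,0],"twist": 0}])

```text
time_s: 17.95
ee_pos: [0.6454, 0.103, 0.1936]
eef_rot: [3.142, -0.001, 1.766]
force: [-0.1, 0.3, -0.2]
grip_width: 0.024
grip_force: 0.0
```

Run:
```python
from h import *
o=ctrl.get_obs();print(bf(o["ee_pos"]),o["ee_pos"],o["force"])
im,d=ctrl.camera("scene");cv2.imwrite("pics/s5.png",cv2.resize(im[180:340,180:480,::-1],None,fx=2.5,fy=2.5))
im,d=ctrl.camera("top");W=pts("top",d)
for l in ["shell1","salt_pot","spice_jar"]:
    for r in ctrl.cut_out("top",l)[:5]:
        p=W[r["pixels"]&(d>0)]
        if len(p): m=(np.percentile(p,2,axis=0)+np.percentile(p,98,axis=0))/2; print(l,round(r["conf"],2),bf(m),np.percentile(p[:,2],95).round(3))
```

```text
[0.1019 0.0431] [0.64537567 0.10299276 0.19360907] [-0.0864301   0.30562364 -0.15433912]
shell1 0.67 [-0.1128 -0.2137] 0.026
shell1 0.63 [ 0.0597 -0.2212] 0.026
shell1 0.54 [ 0.1008 -0.221 ] 0.026
```

View pics/s5.png

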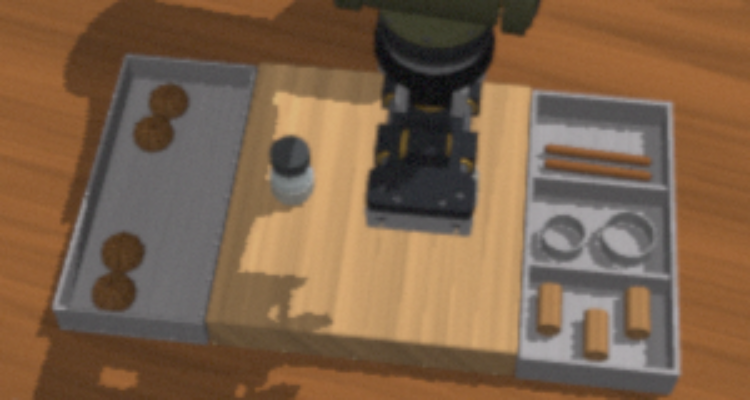

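All four shells lie flat in the plain tray, with their tops at 26 mm, and the jar has not moved. The gripper hides the salt pot in this view, but no move came near it. The arm is clear, so I hand in.

```bash
python3 -c "
from station import ctrl
print(ctrl.hand_in())"
```

```text
the job is handed in; nothing more can be done
None
```

All four walnut half-shells were swept into the plain scrap tray and the job is handed in at about 18 s; no verdict was returned, and the salt pot was hidden behind the gripper in the last picture, though no move came near it.

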